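Slide the top make-up palette onto the riser

ROBOT

A 6-joint arm with a two-finger parallel gripper is mounted at the origin on the work surface. World frame = base frame: x ahead of the robot, y to its left, z up, the work surface at z = 0. Lengths are in mm, angles in rad, forces in N, time in s.
With the tool pointing down it reaches from about 275 to 1000 mm from the base axis. Payload 8.4 kg.
Tool frame: the origin (TCP) lies at the very end of the fingers, on their centre line; the grasp point (between the pads) lies 19 mm behind it; z points along the fingers, y is the direction in which the jaws open and shut (so a half turn about z gives the same grasp; the last joint's range is limited). The gripper opens to 85 mm and grips with 20 to 120 N. Pads are 22 mm wide; open, the fingers measure 114 mm over their backs; the gripper's body (76 mm by 85 mm) begins 54 mm behind the grasp point. The pads swing forward as they close: fully open they stand 13 mm farther back than shut.
Start: joints at [-1.174, 0.353, 1.633, -0, 1.155, -0.002], TCP at [242.694, -575.958, 231.281] pointing down, gripper open.
Joint ranges: [-2.63, 2.63], [-0.92, 2.1], [0.06, 2.66], [-1.3, 4.44], [0, 2.69], [-3.02, 3.02]. Speed limits (rad/s): [2.22, 2.22, 2.79, 3.14, 3.14, 3.14].

INTERFACE

Orientations are given as [roll, pitch, yaw] about the fixed x, y, z axes, in that order (R = Rz(yaw) Ry(pitch) Rx(roll)).
In Python, from rig import sense, grab_frame, sign_off, masks_of gives the robot as it stands. The module is installed in compiled form; this text tells all that it offers.
- The arm moves only by the shell command python3 -m inch 'ROWS' [FORCE]. ROWS is JSON, a list of rows, each an object of numbers: "gripper": the finger opening in m, from 0 to 0.0854; "tx", "ty", "tz": the shift along the tool's x, y, z in m; "spin": the turn about the tool's z in degrees. In form: [{"gripper": .., "tx": .., "ty": .., "tz": .., "spin": ..}, ...]. A call has exactly 8 rows; each row shifts and turns the commanded pose from where the row before left it, along the tool's axes as they then stand; what a row does not reach is not made up. A row lasts 1/10 s, in which the tool goes at most 50 mm and 8.59 degrees, less where a joint would pass 70% of its speed; a pose out of reach is approached as far as the arm can. A call is refused whole if a number of a shift passes 0.05 or a number of a turn 8.59, either way. A call with a gripper value outside its range is refused whole. The fingers move at their own pace and stop on an object; FORCE is the grip in N (left out, the last holds). Time passes only in rows, so rows that do not move let the fingers close, or fill a call up. It gives the time, the measured TCP pose, the force and the opening at its end, in the units of the state.
- sense(): the state, without advancing time (a new reading comes with each control period).
- grab_frame(name): name is "scene" or "top"; returns a dict with "pixels" (400x640x3 uint8, red, green, blue), "K" (3x3 intrinsics, pixels), "extrinsics" (4x4, takes a point from camera to world coordinates). Camera axes: x right, y down, z forward; pixel columns grow to the right and rows downward; lengths in mm; the calibration is good to about 2 mm. A picture is of the moment at which its call begins. There is no depth.
- sign_off(): hands the job in, once; it reports no verdict.
Trained networks look in the newest picture that a camera, given by its name, has taken for a name from the list of things; names that differ only in an ending like _2 or _b are one class to them, and where a whole thing is asked for, a point or a joint stands for the part that bears it (a point fixed in the world has none). Each returns a list of dicts, best first, with "conf" (0 to 1); they miss things now and then, are a little off and sometimes report something else, mostly with a low value. They report only what shows in the picture. A call takes as long as a camera call.
- masks_of(camera, target): "pixels" (400x640 bool, what is visible of it) and "centre" ([row, column] in pixels, amid what is visible of it).
The state is a dict: "clock": time; "qpos": joint angles; "qvel": joint speeds; "joint_efforts": joint torques, N m; "eef_pos": TCP position; "tcp_rot": TCP orientation; "contact_force": force on the tool from outside, world axes, zero at the start; "wrist_torque": the same for the moment, N m; "opening": opening from 0.0 (shut) to 1.0 (fully open).
Only numpy, scipy, OpenCV 4.12 (cv2) and the standard library are available. Lean on these libraries where they do the work, as an engineer would, in place of code of your own. Each camera call takes 0.05 s, during which the arm holds its last target.

TASK

On the dressing table, slide the top palette of the stack straight across onto the wooden riser beside it, keeping it flat, and go on until it meets the bookend squarely and the bookend just begins to give; do not shove the bookend more than about 5 mm. Slide it, do not lift it, and be gentle: the pressed powder inside cracks under a hard push. Leave the other three palettes where they lie, do not push the riser or bookend with the gripper itself, and disturb nothing else.

Things in the scene. Friction and masses are not known exactly. Their poses are not given: they have to be found in the camera images.
- palette_1_c (a point): centre (half-way up) of the top palette: a flat closed black plastic case, 110 (its x) x 100 (its y) x 10 (z up) mm, 105 to 210 g, too wide to grasp. Its y axis points roughly towards the riser. Loose on palette 2, up to 4 mm and 0.05 rad out of line; upper face 40 mm, underside 30 mm above the table. Slides on stack and riser with about 0.5 to 2.5 N
- palette_2_c (a point): centre (half-way up) of the second palette, same size, directly below the top one: upper face 30 mm above the table. Loose; must stay
- palette_3_c (a point): centre of the third palette, same size, upper face 20 mm above the table. Loose; must stay
- palette_4_c (a point): centre of the lowest palette, same size, on the table, upper face 10 mm above it. Loose; must stay
- riser: low wooden riser fixed to the table, 150 (its x) x 300 (its y) x 28 (z) mm; origin at the centre of its underside. Its y axis runs along its length, away from the stack. The stack's centre is at about y = -206 mm of this frame, 6 mm clear of the riser's end; the riser's top is 2 mm below the top palette's underside. The bookend stands on it
- bookend (a joint): steel bookend on the riser, plate 100 wide, 4 thick, 65 high, flat face to the riser's -y. WHERE it stands is not reported: its face is anywhere from y = -20 to +20 mm of the riser's frame; look or feel for it. The value is how far it has been pushed along +y from where it stood (m, 0 at start, at most 0.025). It slides when pushed over about 6 N and stays where left
- lipstick_c (a point): bystander, loose: closed black lipstick tube, 20 diameter, 78 high, standing on the riser behind the bookend (mm); this point is at its centre. Leave alone
- nail_polish_c (a point): bystander, loose: nail polish bottle, 28 diameter, 72 high, standing on the riser behind the bookend (mm); this point is at its centre. Leave alone
- cream_jar_c (a point): bystander, loose: white cream jar, 56 diameter, 42 high, on the table beyond the stack (mm); this point is at its centre. Leave alone
- pump_bottle_c (a point): bystander, loose: white bottle, 48 diameter, 130 high, on the table (mm); this point is at its centre. Leave alone
- round_compact_c (a point): bystander, loose: round black compact, 72 diameter, 14 high, lying on the table on the robot's side of the riser (mm); this point is at its centre. Leave alone
- comb_c (a point): bystander, loose: black comb, 35 x 150 x 4, flat on the table (mm); this point is at its centre. Leave alone
- bowl_c (a point): bystander, loose: small white bowl, 90 diameter, 40 high, on the table beyond the riser (mm); this point is at its centre. Leave alone

How it is judged:
By the outcome, as a careful person would: the job done as asked, in the order asked, and still so for the second after the job is handed in, with the robot touching nothing.
It also fails if it takes over 59 s, if anything falls off the work surface, if the arm or the gripper's body presses on something with over 40 N, if the wrist force passes 120 N, or if a joint passes its speed limit or range.

## Working session

There is one attempt and no reset: what is moved stays moved. The work goes in short steps, Python scripts to look and compute and a shell command to move; the robot and the scene stay as the last step left them, time stands still between calls to the robot, and variables do not carry over. Pictures are saved under pics/ and viewed, and the job is handed in when it is done.

```bash
mkdir -p pics; ls; python3 - <<'E'
from rig import *
import cv2
s=sense();print(s)
for n in("scene","top"):
    f=grab_frame(n);cv2.imwrite(f"pics/{n}0.png",f["pixels"][:,:,::-1]);print(n,f["K"],f["extrinsics"])
E
```

```text
pics
{'clock': 0.0, 'qpos': array([-1.17443210e+00,  3.53632220e-01,  1.63414934e+00, -9.91464149e-06,
        1.15522940e+00, -2.38982292e-03]), 'qvel': array([-1.38537269e-03,  3.90432778e-04,  3.06345371e-05,  1.32914254e-03,
       -2.41309937e-03,  1.56200098e-03]), 'joint_efforts': array([-3.61793303e-03, -6.05258131e+01, -3.42060935e+01, -5.82585435e-04,
        9.29227739e-03, -2.63733773e-05]), 'eef_pos': array([ 242.48118375, -575.50865206,  230.56513854]), 'tcp_rot': array([-3.14017433e+00,  5.67557577e-06,  3.98758067e-01]), 'contact_force': array([ 0.32483687,  0.0543043 , -0.32255512]), 'wrist_torque': array([-0.01151907,  0.02187335,  0.02504596]), 'opening': 0.9986462204077448}
scene [[443.25438621   0.         322.79820915]
 [  0.         443.25438621 192.91166485]
 [  0.           0.           1.        ]] [[ 6.02356165e-01  5.10629078e-01 -6.13534836e-01  1.17068840e+03]
 [ 7.98142891e-01 -3.74101616e-01  4.72245601e-01 -5.08847265e+02]
 [ 1.16179624e-02 -7.74148516e-01 -6.32897383e-01  6.54725253e+02]
 [ 0.00000000e+00  0.00000000e+00  0.00000000e+00  1.00000000e+00]]
top [[491.55179238   0.         321.10215126]
 [  0.         491.55179238 200.43484761]
 [  0.           0.           1.        ]] [[ 3.19450878e-02 -9.77877695e-01  2.06723790e-01  3.33969004e+02]
 [-9.99488654e-01 -3.09658913e-02  7.97149827e-03 -7.52898837e+01]
 [-1.39376393e-03 -2.06872733e-01 -9.78366869e-01  1.28757296e+03]
 [ 0.00000000e+00  0.00000000e+00  0.00000000e+00  1.00000000e+00]]
```

View pics/scene0.png

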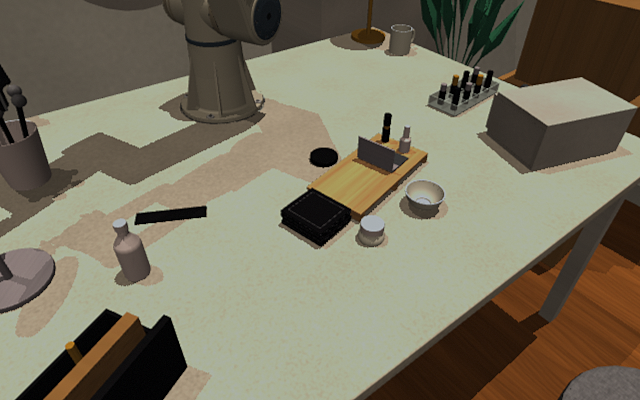

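View pics/top0.png

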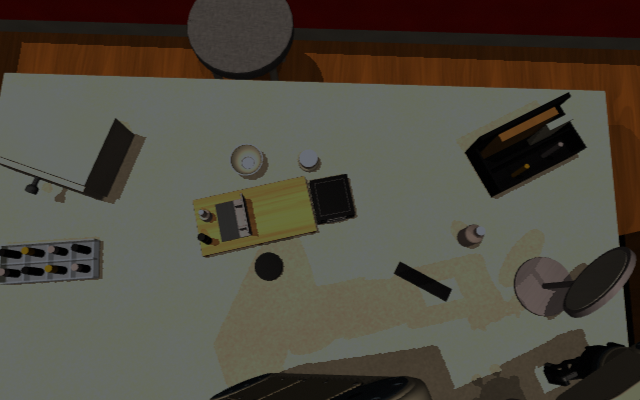

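The stack is at about (332,198) in the top view, with the riser running left from it to (195,225). The bookend plate is near (245,215), and the jar at (308,160) is close to the stack. Next I'll fit the outlines.

```bash
cat > h.py <<'E'
import numpy as np,cv2
from rig import *
def ray(f,u,v,z):
    K,E=f["K"],f["extrinsics"]
    d=E[:3,:3]@np.linalg.solve(K,np.array([u,v,1.0]));o=E[:3,3]
    return o+d*(z-o[2])/d[2]
def proj(f,P):
    K,E=f["K"],f["extrinsics"];p=(np.atleast_2d(P)-E[:3,3])@E[:3,:3];q=p@K.T
    return q[:,:2]/q[:,2:]
E
python3 - <<'E'
from h import *
for n in("top","scene"):
    f=grab_frame(n)
    for t,z in(("palette_1_c",35),("riser",28),("bookend",28),("lipstick_c",67),("nail_polish_c",64),("cream_jar_c",21),("pump_bottle_c",65),("round_compact_c",7),("comb_c",2),("bowl_c",20)):
        for m in masks_of(n,t)[:4]:
            if m["conf"]<.2: continue
            p=m["pixels"].astype(np.uint8);c=m["centre"]
            cs,_=cv2.findContours(p,0,2);cc=max(cs,key=cv2.contourArea)
            ap=cv2.approxPolyDP(cc,3,True)[:,0]
            print(n,t,round(m["conf"],2),p.sum(),np.round(c,1),ray(f,c[1],c[0],z).round(0)[:2])
            if t in("palette_1_c","riser","bookend"): print("   ",ap.tolist())
    im=f["pixels"][:,:,::-1]
    if n=="top": crop=im[140:275,185:370]
    else: crop=im[105:255,265:440]
    cv2.imwrite(f"pics/{n}_z.png",cv2.resize(crop,None,fx=4,fy=4,interpolation=cv2.INTER_CUBIC)[:600])
E
```

```text
top palette_1_c 0.77 1665 [197.4 331.1] [608. -91.]
    [[346, 174], [310, 181], [318, 221], [354, 213]]
top riser 0.57 6569 [215.9 256.1] [554. 103.]
    [[304, 177], [195, 200], [198, 230], [211, 238], [209, 244], [201, 242], [203, 258], [314, 232]]
top bookend 0.77 517 [213.4 243.6] [559. 136.]
    [[241, 193], [234, 205], [240, 236], [247, 236], [252, 232], [246, 199]]
top lipstick_c 0.59 137 [240.4 204.1] [481. 223.]
top nail_polish_c 0.56 508 [214.7 244.8] [550. 126.]
top nail_polish_c 0.54 130 [216.2 202.9] [542. 232.]
top cream_jar_c 0.88 312 [158.7 309.8] [715. -31.]
top pump_bottle_c 0.78 442 [235.5 470.2] [ 514. -441.]
top round_compact_c 0.92 631 [265.6 264.7] [427.  76.]
top comb_c 0.83 761 [279.5 421.9] [ 405. -332.]
top bowl_c 0.97 838 [161.7 244.2] [701. 145.]
top bowl_c 0.56 496 [215.2 244.2] [556. 135.]
scene palette_1_c 0.61 1822 [211.4 316.3] [611. -94.]
    [[312, 188], [282, 212], [321, 234], [349, 209]]
scene riser 0.63 228 [230.9 327.6] [ 666. -106.]
    [[349, 216], [320, 240], [286, 221], [321, 242]]
scene riser 0.57 4669 [170.7 365. ] [556.  90.]
    [[425,
[... 236 characters left out ...]
 0.69 866 [151.  375.8] [509. 168.]
    [[358, 136], [358, 157], [390, 171], [397, 166], [393, 163], [393, 149]]
scene lipstick_c 0.56 176 [125.9 387.2] [481. 228.]
scene nail_polish_c 0.54 225 [140.8 405. ] [556. 218.]
scene nail_polish_c 0.48 1851 [209.8 318.1] [ 635. -108.]
scene nail_polish_c 0.26 191 [127.9 384.2] [480. 219.]
scene cream_jar_c 0.61 647 [227.  371.2] [704. -22.]
scene cream_jar_c 0.51 1867 [208.7 315.5] [590. -81.]
scene pump_bottle_c 0.62 1525 [255.1 129.8] [ 535. -452.]
scene round_compact_c 0.82 483 [156.4 320.4] [421.  59.]
scene comb_c 0.59 787 [214.1 167.8] [ 396. -339.]
scene bowl_c 0.75 945 [195.  424.4] [697. 145.]
scene bowl_c 0.67 682 [228.9 371.8] [709. -24.]
```

View pics/top_z.png

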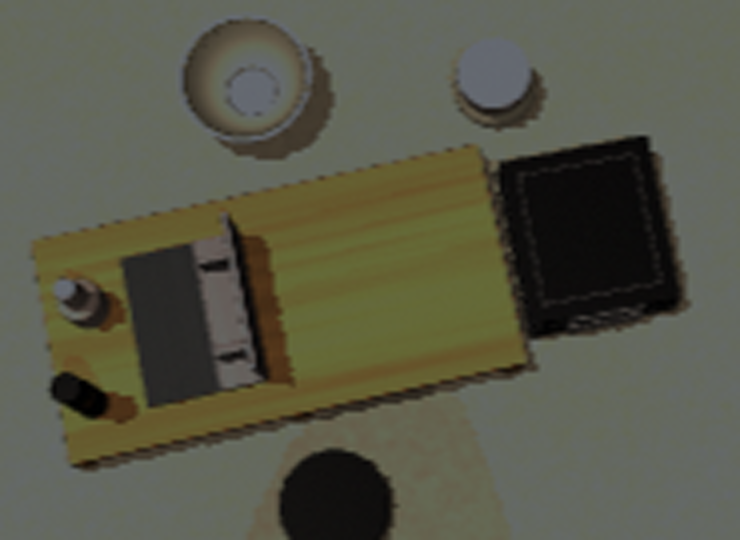

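View pics/scene_z.png

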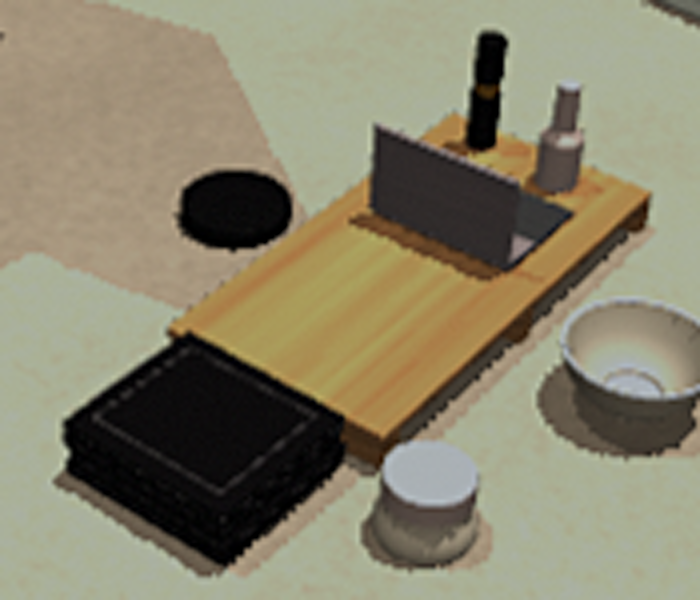

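```bash
python3 - <<'E'
from h import *
for n,(r0,r1,c0,c1) in (("top",(168,228,300,362)),("scene",(180,252,274,356))):
    f=grab_frame(n);im=f["pixels"][r0:r1,c0:c1,::-1].astype(float)
    im=255*np.clip(im/255*(3 if n=="top" else 2.5),0,1)**.45
    cv2.imwrite(f"pics/{n}_p.png",cv2.resize(im.astype(np.uint8),None,fx=8,fy=8,interpolation=cv2.INTER_CUBIC))
E
```

```text
(no output)
```

View pics/top_p.png

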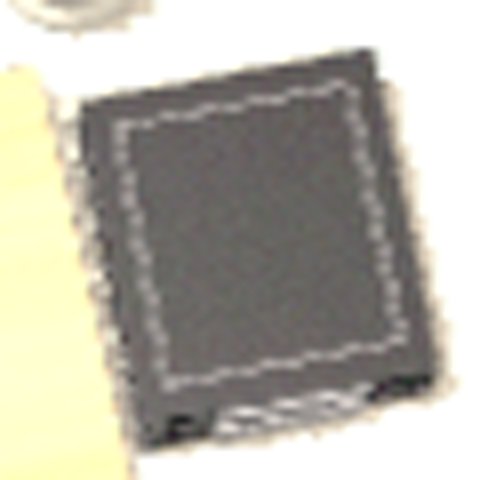

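View pics/scene_p.png

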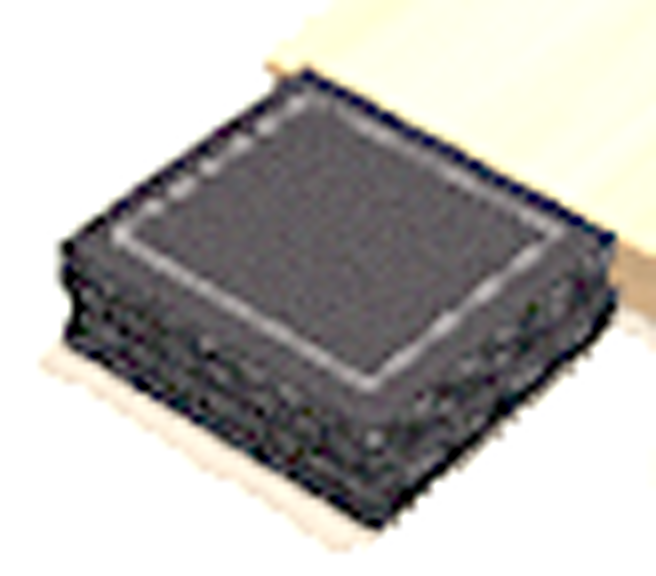

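```bash
cat > fit.py <<'E'
from h import *
from scipy.optimize import least_squares
def pz(pts,s,c0,r0): return (np.array(pts,float)+.5)/s-.5+[c0,r0]
def rect(name,fr,hx,hy,z,obs,free=False):
    # corners order: (-x,-y),(+x,-y),(+x,+y),(-x,+y) ; obs: {cam:px}
    def world(p,c=None):
        c_,s_=np.cos(p[2]),np.sin(p[2]);a,b=(p[3],p[4]) if free else (hx,hy)
        q=np.array([[-a,-b],[a,-b],[a,b],[-a,b]]);R=np.array([[c_,-s_],[s_,c_]])
        return np.c_[q@R.T+p[:2],np.full(4,z)]
    def res(p):
        return np.concatenate([(proj(fr[c],world(p))-o).ravel() for c,o in obs.items()])
    p0=[600,0,.2]+([hx,hy] if free else [])
    r=least_squares(res,p0)
    print(name,r.x.round(3),"rms px",np.sqrt(np.mean(r.fun**2)).round(2))
    return r.x
E
python3 - <<'E'
from fit import *
fr={n:grab_frame(n) for n in("top","scene")}
# image: -y end is at right of top image; -x is bottom
rt=pz([(527,360),(478,147),(32,240),(75,460)],4,185,140)
rs=pz([(172,330),(382,436),(650,193),(455,115)],4,265,105)
pt=pz([(404,342),(350,87),(121,125),(170,383)],8,300,168)
ps=pz([(115,236),(370,385),(560,232),(318,97)],8,274,180)
for o in({"top":0},{"scene":0},{"top":0,"scene":0}):
    r=rect("riser",fr,75,150,28,{k:{"top":rt,"scene":rs}[k] for k in o})
    p=rect("pal",fr,42,38,40,{k:{"top":pt,"scene":ps}[k] for k in o},True)
    for nm,z,a,b in(("outer",40,55,50),):
        c,s=np.cos(p[2]),np.sin(p[2])
    d=np.array(p[:2])-r[:2];c,s=np.cos(r[2]),np.sin(r[2])
    print("pal in riser frame",c*d[0]+s*d[1],-s*d[0]+c*d[1],"dyaw",p[2]-r[2])
# bookend: plate near face base edge at z=28 and top edge z=93
f=fr["top"];g=fr["scene"]
for cam,pts,z in(("top",[(232,212),(266,380)],93),("scene",[(373,205),(507,268)],28),("scene",[(374,125),(520,185)],93)):
    q=pz(pts,4,*((185,140) if cam=="top" else (265,105)))
    for u in q:
        w=ray(fr[cam],*u,z);d=w[:2]-r[:2];print(cam,z,w.round(1),"riser:",(c*d[0]+s*d[1]).round(1),(-s*d[0]+c*d[1]).round(1))
E
```

```text
riser [5.56817e+02 1.07466e+02 2.51000e-01] rms px 0.65
pal [ 6.08324e+02 -9.36660e+01  2.14000e-01  4.34200e+01  3.81910e+01] rms px 0.14
pal in riser frame -0.15772803704908966 -207.6220191187465 dyaw -0.03743984496574013
riser [5.57345e+02 1.06382e+02 2.56000e-01] rms px 0.78
pal [ 6.08537e+02 -9.32510e+01  2.18000e-01  4.31190e+01  3.89200e+01] rms px 0.25
pal in riser frame -1.0809552686287205 -206.0892755741277 dyaw -0.038311006262717495
riser [5.56929e+02 1.07073e+02 2.54000e-01] rms px 0.74
pal [ 6.08466e+02 -9.34420e+01  2.15000e-01  4.32890e+01  3.85310e+01] rms px 0.24
pal in riser frame -0.45811641369623857 -207.0310682218621 dyaw -0.038965625765827155
top 93 [600.1 130.6  93. ] riser: 47.7 12.0
top 93 [495.4 103.   93. ] riser: -60.6 11.5
scene 28 [498.4 117.2  28. ] riser: -54.1 24.5
scene 28 [595.7 138.7  28. ] riser: 45.5 20.9
scene 93 [504.6 107.4  93. ] riser: -50.5 13.4
scene 93 [602.2 132.9  93. ] riser: 50.3 13.7
```

```bash
R='{"gripper":0.05,"tx":0.0315,"ty":-0.01025,"tz":0,"spin":0}'
python3 -m inch '[{"gripper":0.05,"tx":0.015,"ty":-0.005,"tz":0,"spin":0},{"gripper":0.05,"tx":0.03,"ty":-0.01,"tz":0,"spin":0},{"gripper":0.05,"tx":0.035,"ty":-0.0115,"tz":0,"spin":0},{"gripper":0.05,"tx":0.035,"ty":-0.0115,"tz":0,"spin":0},{"gripper":0.05,"tx":0.035,"ty":-0.0115,"tz":0,"spin":0},{"gripper":0.05,"tx":0.035,"ty":-0.0115,"tz":0,"spin":0},{"gripper":0.05,"tx":0.035,"ty":-0.0115,"tz":0,"spin":0},{"gripper":0.05,"tx":0.035,"ty":-0.0115,"tz":0,"spin":0}]'
python3 -m inch '[{"gripper":0.05,"tx":0.035,"ty":-0.0115,"tz":0,"spin":0},{"gripper":0.05,"tx":0.035,"ty":-0.0115,"tz":0,"spin":0},{"gripper":0.05,"tx":0.035,"ty":-0.0115,"tz":0,"spin":0},{"gripper":0.05,"tx":0.035,"ty":-0.0115,"tz":0,"spin":0},{"gripper":0.05,"tx":0.035,"ty":-0.0115,"tz":0,"spin":0},{"gripper":0.05,"tx":0.035,"ty":-0.0115,"tz":0,"spin":0},{"gripper":0.05,"tx":0.025,"ty":-0.008,"tz":0,"spin":0},{"gripper":0.05,"tx":0.01,"ty":-0.003,"tz":0,"spin":0}]'
```

```text
clock: 2.2
eef_pos: [446.5, -397.5, 231.4]
tcp_rot: [-3.142, -0.0, 0.399]
contact_force: [-0.1, 0.2, -0.2]
opening: 0.588
clock: 3.0
eef_pos: [641.5, -227.7, 231.1]
tcp_rot: [-3.141, -0.001, 0.401]
contact_force: [-0.4, 0.1, -0.1]
opening: 0.589
```

```bash

python3 -m inch '[{"gripper":0.05,"tx":0,"ty":0,"tz":0.01,"spin":-8},{"gripper":0.05,"tx":0,"ty":0,"tz":0.02,"spin":-8.5},{"gripper":0.05,"tx":0,"ty":0,"tz":0.02,"spin":-8.5},{"gripper":0.05,"tx":0,"ty":0,"tz":0.02,"spin":-8.5},{"gripper":0.05,"tx":0,"ty":0,"tz":0.02,"spin":-8.5},{"gripper":0.05,"tx":0,"ty":0,"tz":0.02,"spin":-8.5},{"gripper":0.05,"tx":0,"ty":0,"tz":0.02,"spin":-8.5},{"gripper":0.05,"tx":0,"ty":0,"tz":0.02,"spin":-8.5}]'
python3 -m inch '[{"gripper":0.05,"tx":0,"ty":0,"tz":0.015,"spin":-8.5},{"gripper":0.05,"tx":0,"ty":0,"tz":0.015,"spin":-5.7},{"gripper":0.05,"tx":0,"ty":0,"tz":0.01,"spin":0},{"gripper":0.05,"tx":0,"ty":0,"tz":0.01,"spin":0},{"gripper":0.05,"tx":0,"ty":0,"tz":0.006,"spin":0},{"gripper":0.05,"tx":0,"ty":0,"tz":0.004,"spin":0},{"gripper":0.05,"tx":0,"ty":0,"tz":0,"spin":0},{"gripper":0.05,"tx":0,"ty":0,"tz":0,"spin":0}]'
```

```text
clock: 3.8
eef_pos: [639.3, -230.6, 80.6]
tcp_rot: [-3.141, 0.0, 1.583]
contact_force: [0.3, -0.6, -0.7]
opening: 0.59
clock: 4.6
eef_pos: [640.1, -230.7, 21.7]
tcp_rot: [3.141, 0.0, 1.824]
contact_force: [-1.0, 0.7, 0.5]
opening: 0.584
```

```bash
python3 - <<'E'
from h import *
f=grab_frame("scene");im=f["pixels"][150:300,210:410,::-1]
cv2.imwrite("pics/s1.png",cv2.resize(im,None,fx=4,fy=4,interpolation=cv2.INTER_CUBIC))
print(sense()["eef_pos"])
E
python3 -m inch '[{"gripper":0.05,"tx":0,"ty":0,"tz":0.003,"spin":0},{"gripper":0.05,"tx":0,"ty":0,"tz":0.003,"spin":0},{"gripper":0.05,"tx":0,"ty":0,"tz":0.003,"spin":0},{"gripper":0.05,"tx":0,"ty":0,"tz":0.003,"spin":0},{"gripper":0.05,"tx":0,"ty":0,"tz":0.003,"spin":0},{"gripper":0.05,"tx":0,"ty":0,"tz":0.002,"spin":0},{"gripper":0.05,"tx":0,"ty":0,"tz":0.001,"spin":0},{"gripper":0.05,"tx":0,"ty":0,"tz":0,"spin":0}]'
```

```text
[ 640.12841966 -230.79328934   21.78953806]
clock: 5.45
eef_pos: [639.7, -230.6, 3.1]
tcp_rot: [-3.141, -0.0, 1.825]
contact_force: [0.6, 0.9, -0.5]
opening: 0.587
```

View pics/s1.png

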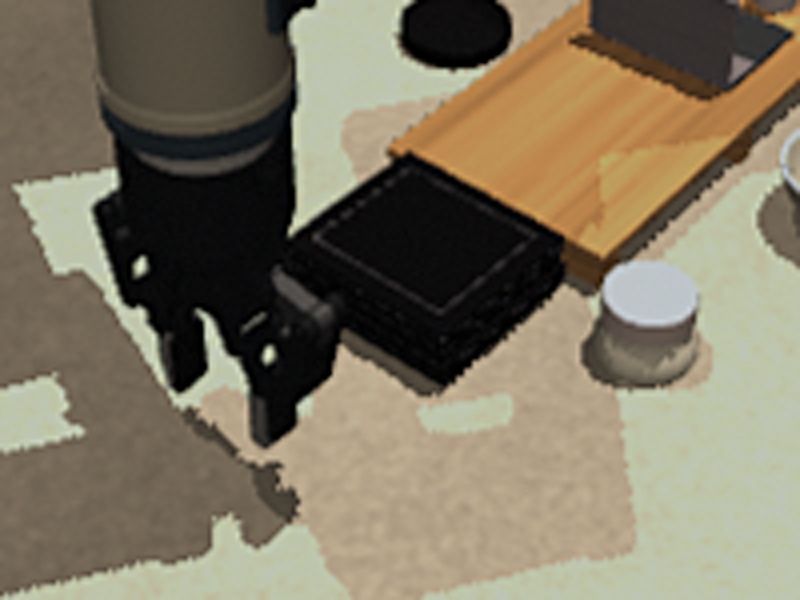

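The view shows both finger tips just behind the stack, at about (185,385) and (265,440) in the crop, and still clear of the table. I'll keep lowering gently to feel for it.

```bash

python3 -m inch '[{"gripper":0.05,"tx":0,"ty":0,"tz":0.001,"spin":0},{"gripper":0.05,"tx":0,"ty":0,"tz":0.001,"spin":0},{"gripper":0.05,"tx":0,"ty":0,"tz":0.0005,"spin":0},{"gripper":0.05,"tx":0,"ty":0,"tz":0.0005,"spin":0},{"gripper":0.05,"tx":0,"ty":0,"tz":0.0005,"spin":0},{"gripper":0.05,"tx":0,"ty":0,"tz":0.0005,"spin":0},{"gripper":0.05,"tx":0,"ty":0,"tz":0,"spin":0},{"gripper":0.05,"tx":0,"ty":0,"tz":0,"spin":0}]'
```

```text
clock: 6.25
eef_pos: [639.8, -230.7, -0.7]
tcp_rot: [-3.142, -0.0, 1.825]
contact_force: [0.5, -0.5, -1.1]
opening: 0.583
```

```bash

python3 -m inch '[{"gripper":0.05,"tx":0,"ty":0,"tz":0.0005,"spin":0},{"gripper":0.05,"tx":0,"ty":0,"tz":0.0005,"spin":0},{"gripper":0.05,"tx":0,"ty":0,"tz":0.0005,"spin":0},{"gripper":0.05,"tx":0,"ty":0,"tz":0.0005,"spin":0},{"gripper":0.05,"tx":0,"ty":0,"tz":0,"spin":0},{"gripper":0.05,"tx":0,"ty":0,"tz":0,"spin":0},{"gripper":0.05,"tx":0,"ty":0,"tz":0,"spin":0},{"gripper":0.05,"tx":0,"ty":0,"tz":0,"spin":0}]'
python3 -m inch '[{"gripper":0.05,"tx":0,"ty":0,"tz":0.0005,"spin":0},{"gripper":0.05,"tx":0,"ty":0,"tz":0,"spin":0},{"gripper":0.05,"tx":0,"ty":0,"tz":0.0005,"spin":0},{"gripper":0.05,"tx":0,"ty":0,"tz":0,"spin":0},{"gripper":0.05,"tx":0,"ty":0,"tz":0.0005,"spin":0},{"gripper":0.05,"tx":0,"ty":0,"tz":0,"spin":0},{"gripper":0.05,"tx":0,"ty":0,"tz":0,"spin":0},{"gripper":0.05,"tx":0,"ty":0,"tz":0,"spin":0}]'
```

```text
clock: 7.05
eef_pos: [639.8, -230.7, -2.7]
tcp_rot: [3.142, -0.0, 1.825]
contact_force: [0.3, -0.5, 0.2]
opening: 0.586
clock: 7.85
eef_pos: [639.9, -230.7, -2.9]
tcp_rot: [3.141, 0.0, 1.825]
contact_force: [-3.3, 1.6, 12.1]
opening: 0.583
```

```bash

python3 -m inch '[{"gripper":0.05,"tx":0,"ty":0,"tz":-0.006,"spin":0},{"gripper":0.05,"tx":0,"ty":0,"tz":-0.01,"spin":0},{"gripper":0.05,"tx":0,"ty":0.004,"tz":-0.01,"spin":0},{"gripper":0.05,"tx":0,"ty":0,"tz":-0.006,"spin":0},{"gripper":0.05,"tx":0,"ty":0,"tz":-0.0025,"spin":0},{"gripper":0.05,"tx":0,"ty":0,"tz":0,"spin":0},{"gripper":0.05,"tx":0,"ty":0,"tz":0,"spin":0},{"gripper":0.05,"tx":0,"ty":0,"tz":0,"spin":0}]'
```

```text
clock: 8.65
eef_pos: [643.3, -229.6, 29.8]
tcp_rot: [-3.141, -0.0, 1.825]
contact_force: [-0.3, 0.1, 0.2]
opening: 0.584
```

```bash

python3 -m inch '[{"gripper":0.05,"tx":0.005,"ty":0,"tz":-0.0003,"spin":0},{"gripper":0.05,"tx":0.01,"ty":0,"tz":0,"spin":0},{"gripper":0.05,"tx":0.014,"ty":0,"tz":0,"spin":0},{"gripper":0.05,"tx":0.014,"ty":0,"tz":0,"spin":0},{"gripper":0.05,"tx":0.01,"ty":0,"tz":0,"spin":0},{"gripper":0.05,"tx":0.006,"ty":0,"tz":0,"spin":0},{"gripper":0.05,"tx":0.003,"ty":0,"tz":0,"spin":0},{"gripper":0.05,"tx":0,"ty":0,"tz":0,"spin":0}]'
python3 - <<'E'
from h import *
f=grab_frame("scene");im=f["pixels"][130:270,230:430,::-1].astype(float)
im=255*(im/255)**.55
cv2.imwrite("pics/s2.png",cv2.resize(im.astype(np.uint8),None,fx=4,fy=4,interpolation=cv2.INTER_CUBIC))
E
```

```text
clock: 9.45
eef_pos: [628.1, -169.3, 30.7]
tcp_rot: [3.142, 0.0, 1.825]
contact_force: [0.3, -0.1, -0.1]
opening: 0.586
```

View pics/s2.png

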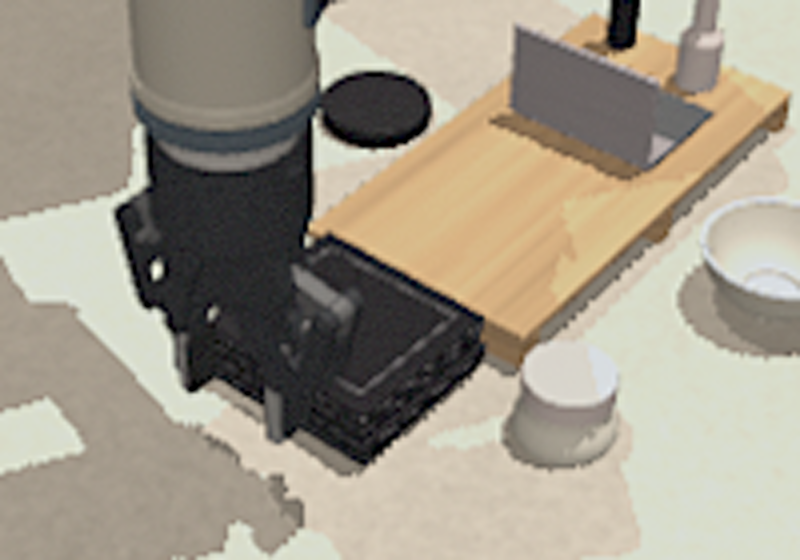

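```bash

python3 -m inch '[{"gripper":0.05,"tx":0.003,"ty":0,"tz":0,"spin":0},{"gripper":0.05,"tx":0.003,"ty":0,"tz":0,"spin":0},{"gripper":0.05,"tx":0.002,"ty":0,"tz":0,"spin":0},{"gripper":0.05,"tx":0.001,"ty":0,"tz":0,"spin":0},{"gripper":0.05,"tx":0.001,"ty":0,"tz":0,"spin":0},{"gripper":0.05,"tx":0.001,"ty":0,"tz":0,"spin":0},{"gripper":0.05,"tx":0.001,"ty":0,"tz":0,"spin":0},{"gripper":0.05,"tx":0.001,"ty":0,"tz":0,"spin":0}]'
python3 -m inch '[{"gripper":0.05,"tx":0.001,"ty":0,"tz":0,"spin":0},{"gripper":0.05,"tx":0.001,"ty":0,"tz":0,"spin":0},{"gripper":0.05,"tx":0.001,"ty":0,"tz":0,"spin":0},{"gripper":0.05,"tx":0.001,"ty":0,"tz":0,"spin":0},{"gripper":0.05,"tx":0.001,"ty":0,"tz":0,"spin":0},{"gripper":0.05,"tx":0.001,"ty":0,"tz":0,"spin":0},{"gripper":0.05,"tx":0.001,"ty":0,"tz":0,"spin":0},{"gripper":0.05,"tx":0.001,"ty":0,"tz":0,"spin":0}]'
```

```text
clock: 10.3
eef_pos: [624.8, -157.0, 30.6]
tcp_rot: [3.142, 0.0, 1.825]
contact_force: [0.1, 0.4, 0.9]
opening: 0.583
clock: 11.1
eef_pos: [622.9, -149.3, 30.6]
tcp_rot: [3.141, 0.0, 1.825]
contact_force: [1.1, -0.0, -0.8]
opening: 0.587
```

```bash

python3 -m inch '[{"gripper":0.05,"tx":0.001,"ty":0,"tz":0,"spin":0},{"gripper":0.05,"tx":0.0015,"ty":0,"tz":0,"spin":0},{"gripper":0.05,"tx":0.002,"ty":0,"tz":0,"spin":0},{"gripper":0.05,"tx":0.002,"ty":0,"tz":0,"spin":0},{"gripper":0.05,"tx":0.002,"ty":0,"tz":0,"spin":0},{"gripper":0.05,"tx":0.002,"ty":0,"tz":0,"spin":0},{"gripper":0.05,"tx":0.002,"ty":0,"tz":0,"spin":0},{"gripper":0.05,"tx":0.002,"ty":0,"tz":0,"spin":0}]'
python3 - <<'E'
from h import *
for n,b in (("scene",(130,270,230,430)),("top",(140,275,200,400))):
    f=grab_frame(n);im=f["pixels"][b[0]:b[1],b[2]:b[3],::-1].astype(float)
    im=255*np.clip(im/255*(1 if n=="scene" else 2.5),0,1)**.55
    cv2.imwrite(f"pics/{n}3.png",cv2.resize(im.astype(np.uint8),None,fx=4,fy=4,interpolation=cv2.INTER_CUBIC))
E
```

```text
clock: 11.9
eef_pos: [619.1, -135.1, 30.6]
tcp_rot: [3.142, 0.0, 1.825]
contact_force: [-0.6, -0.3, -0.3]
opening: 0.588
```

View pics/scene3.png

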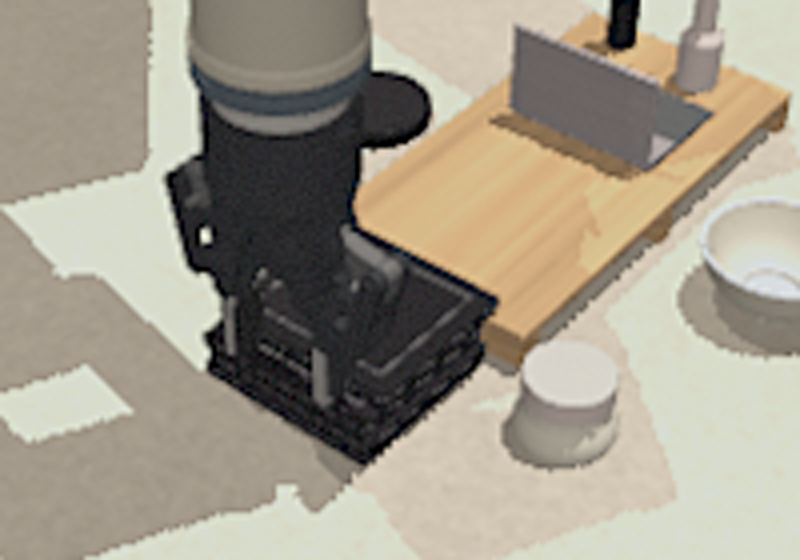

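View pics/top3.png

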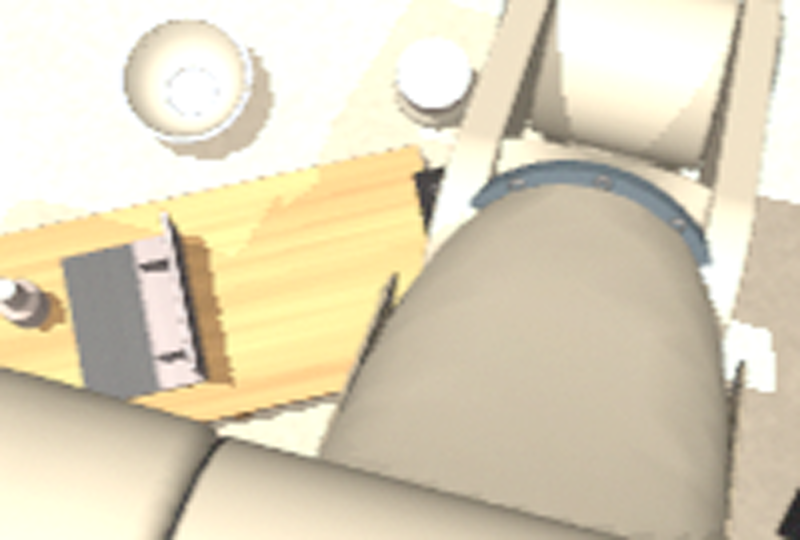

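The top palette now slides ahead of the stack: its front corner is at (495,300) in the crop, over the riser, and a ledge of palette 2 shows behind the fingers. I'll keep sliding.

```bash

python3 -m inch '[{"gripper":0.05,"tx":0.002,"ty":0,"tz":0,"spin":0},{"gripper":0.05,"tx":0.002,"ty":0,"tz":0,"spin":0},{"gripper":0.05,"tx":0.0025,"ty":0,"tz":0,"spin":0},{"gripper":0.05,"tx":0.0025,"ty":0,"tz":0,"spin":0},{"gripper":0.05,"tx":0.0025,"ty":0,"tz":0,"spin":0},{"gripper":0.05,"tx":0.0025,"ty":0,"tz":0,"spin":0},{"gripper":0.05,"tx":0.0025,"ty":0,"tz":0,"spin":0},{"gripper":0.05,"tx":0.0025,"ty":0,"tz":0,"spin":0}]'
python3 -m inch '[{"gripper":0.05,"tx":0.0025,"ty":0,"tz":0,"spin":0},{"gripper":0.05,"tx":0.0025,"ty":0,"tz":0,"spin":0},{"gripper":0.05,"tx":0.0025,"ty":0,"tz":0,"spin":0},{"gripper":0.05,"tx":0.0025,"ty":0,"tz":0,"spin":0},{"gripper":0.05,"tx":0.0025,"ty":0,"tz":0,"spin":0},{"gripper":0.05,"tx":0.0025,"ty":0,"tz":0,"spin":0},{"gripper":0.05,"tx":0.0025,"ty":0,"tz":0,"spin":0},{"gripper":0.05,"tx":0.0025,"ty":0,"tz":0,"spin":0}]'
python3 -m inch '[{"gripper":0.05,"tx":0.0025,"ty":0,"tz":0,"spin":0},{"gripper":0.05,"tx":0.0025,"ty":0,"tz":0,"spin":0},{"gripper":0.05,"tx":0.0025,"ty":0,"tz":0,"spin":0},{"gripper":0.05,"tx":0.0025,"ty":0,"tz":0,"spin":0},{"gripper":0.05,"tx":0.0025,"ty":0,"tz":0,"spin":0},{"gripper":0.05,"tx":0.0025,"ty":0,"tz":0,"spin":0},{"gripper":0.05,"tx":0.0025,"ty":0,"tz":0,"spin":0},{"gripper":0.05,"tx":0.0025,"ty":0,"tz":0,"spin":0}]'
python3 - <<'E'
from h import *
for n,b in (("scene",(130,270,230,430)),("top",(140,275,200,400))):
    f=grab_frame(n);im=f["pixels"][b[0]:b[1],b[2]:b[3],::-1].astype(float)
    im=255*np.clip(im/255*(1 if n=="scene" else 2.5),0,1)**.55
    cv2.imwrite(f"pics/{n}4.png",cv2.resize(im.astype(np.uint8),None,fx=4,fy=4,interpolation=cv2.INTER_CUBIC))
E
```

```text
clock: 12.8
eef_pos: [614.3, -116.7, 30.6]
tcp_rot: [-3.142, -0.0, 1.825]
contact_force: [-0.2, -1.4, -0.1]
opening: 0.585
clock: 13.6
eef_pos: [609.4, -97.4, 30.6]
tcp_rot: [3.141, 0.0, 1.825]
contact_force: [1.3, -0.6, 2.1]
opening: 0.583
clock: 14.4
eef_pos: [604.1, -77.9, 30.5]
tcp_rot: [-3.141, -0.0, 1.825]
contact_force: [0.2, -0.2, -0.6]
opening: 0.585
```

View pics/scene4.png

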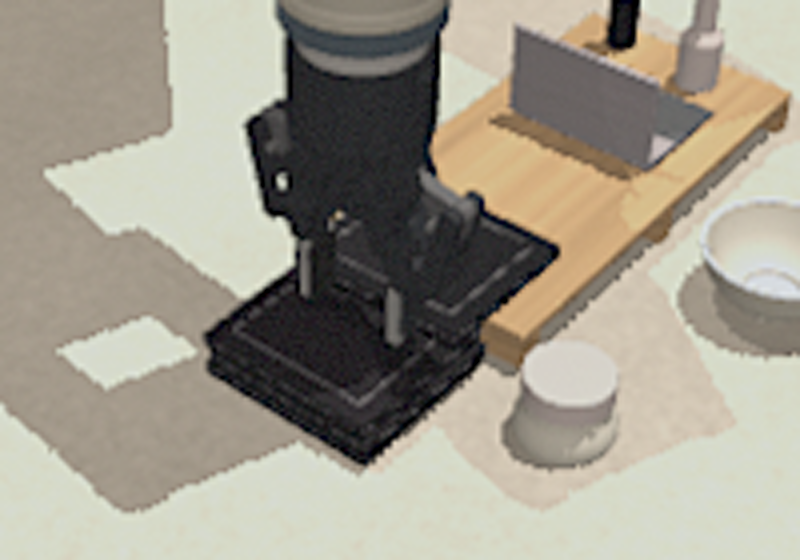

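View pics/top4.png

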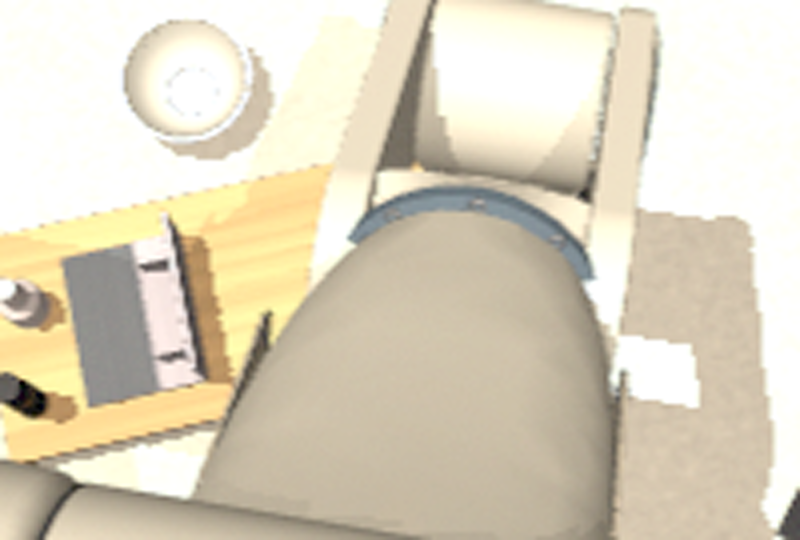

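The palette is sliding flat and square, and palette 2's corner at (365,400) in the crop has stayed put. Three more calls at the same speed.

```bash

python3 -m inch '[{"gripper":0.05,"tx":0.0025,"ty":0,"tz":0,"spin":0},{"gripper":0.05,"tx":0.0025,"ty":0,"tz":0,"spin":0},{"gripper":0.05,"tx":0.0025,"ty":0,"tz":0,"spin":0},{"gripper":0.05,"tx":0.0025,"ty":0,"tz":0,"spin":0},{"gripper":0.05,"tx":0.0025,"ty":0,"tz":0,"spin":0},{"gripper":0.05,"tx":0.0025,"ty":0,"tz":0,"spin":0},{"gripper":0.05,"tx":0.0025,"ty":0,"tz":0,"spin":0},{"gripper":0.05,"tx":0.0025,"ty":0,"tz":0,"spin":0}]'
python3 -m inch '[{"gripper":0.05,"tx":0.0025,"ty":0,"tz":0,"spin":0},{"gripper":0.05,"tx":0.0025,"ty":0,"tz":0,"spin":0},{"gripper":0.05,"tx":0.0025,"ty":0,"tz":0,"spin":0},{"gripper":0.05,"tx":0.0025,"ty":0,"tz":0,"spin":0},{"gripper":0.05,"tx":0.0025,"ty":0,"tz":0,"spin":0},{"gripper":0.05,"tx":0.0025,"ty":0,"tz":0,"spin":0},{"gripper":0.05,"tx":0.0025,"ty":0,"tz":0,"spin":0},{"gripper":0.05,"tx":0.0025,"ty":0,"tz":0,"spin":0}]'
python3 -m inch '[{"gripper":0.05,"tx":0.0025,"ty":0,"tz":0,"spin":0},{"gripper":0.05,"tx":0.0025,"ty":0,"tz":0,"spin":0},{"gripper":0.05,"tx":0.0025,"ty":0,"tz":0,"spin":0},{"gripper":0.05,"tx":0.0025,"ty":0,"tz":0,"spin":0},{"gripper":0.05,"tx":0.0025,"ty":0,"tz":0,"spin":0},{"gripper":0.05,"tx":0.0025,"ty":0,"tz":0,"spin":0},{"gripper":0.05,"tx":0.002,"ty":0,"tz":0,"spin":0},{"gripper":0.05,"tx":0.001,"ty":0,"tz":0,"spin":0}]'
python3 - <<'E'
from h import *
for n,b in (("scene",(100,240,260,440)),("top",(140,275,200,400))):
    f=grab_frame(n);im=f["pixels"][b[0]:b[1],b[2]:b[3],::-1].astype(float)
    im=255*np.clip(im/255*(1 if n=="scene" else 2.5),0,1)**.55
    cv2.imwrite(f"pics/{n}5.png",cv2.resize(im.astype(np.uint8),None,fx=4,fy=4,interpolation=cv2.INTER_CUBIC))
    np.save(f"/tmp/{n}5.npy",f["pixels"])
E
```

```text
clock: 15.3
eef_pos: [599.3, -58.6, 30.6]
tcp_rot: [3.142, 0.0, 1.825]
contact_force: [-0.3, -0.8, -0.3]
opening: 0.587
clock: 16.1
eef_pos: [594.2, -39.3, 30.6]
tcp_rot: [3.142, 0.0, 1.825]
contact_force: [1.1, -0.6, -0.4]
opening: 0.583
clock: 16.9
eef_pos: [589.7, -21.8, 30.6]
tcp_rot: [-3.142, -0.0, 1.825]
contact_force: [-0.2, -0.9, -0.1]
opening: 0.583
```

View pics/scene5.png

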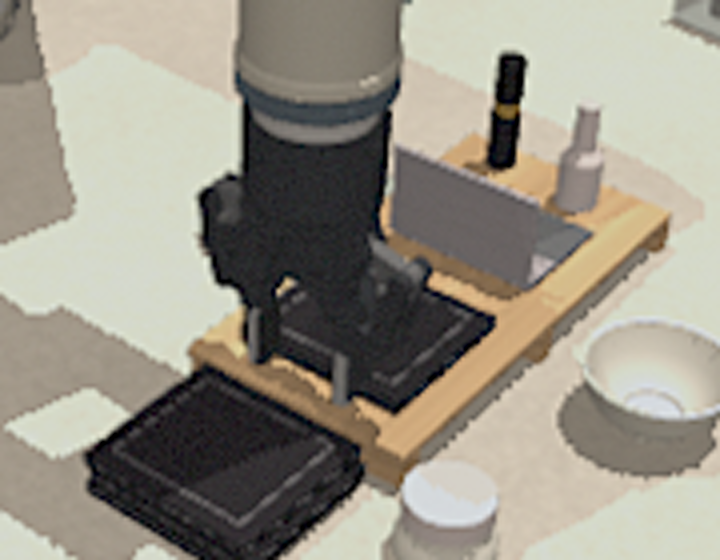

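View pics/top5.png

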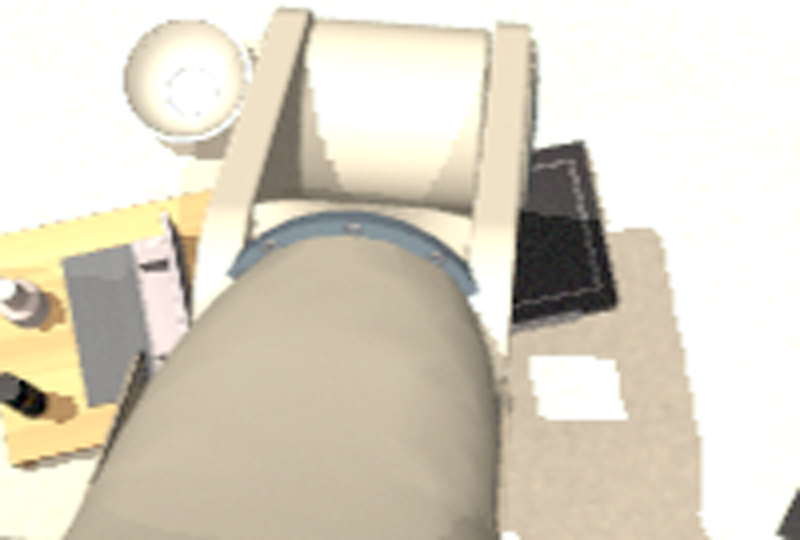

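```bash
python3 - <<'E'
from fit import *
f=grab_frame("scene")
r=np.array([556.93,107.07]);a=.254;c,s=np.cos(a),np.sin(a)
for nm,pt,z in(("palfrontR top",(495,318),38),("pal inner FR",(468,316),38),("inner RR",(395,380),38),("bookend R base",(528,286),28),("bookend R top",(533,225),93),("bookend L top",(396,148),93)):
    w=ray(f,*pz([pt],4,260,100)[0],z);d=w[:2]-r;print(nm,w.round(1),(c*d[0]+s*d[1]).round(1),(-s*d[0]+c*d[1]).round(1))
E
```

```text
palfrontR top [615.   93.4  38. ] 52.8 -27.8
pal inner FR [604.5  82.1  38. ] 39.8 -36.1
inner RR [623.6  10.7  38. ] 40.3 -110.1
bookend R base [594.6 140.6  28. ] 44.9 23.0
bookend R top [614.3 115.7  93. ] 57.7 -6.1
bookend L top [507.9 106.1  93. ] -47.7 11.4
```

```bash

python3 -m inch '[{"gripper":0.05,"tx":0.002,"ty":0,"tz":0,"spin":0},{"gripper":0.05,"tx":0.0025,"ty":0,"tz":0,"spin":0},{"gripper":0.05,"tx":0.0025,"ty":0,"tz":0,"spin":0},{"gripper":0.05,"tx":0.0025,"ty":0,"tz":0,"spin":0},{"gripper":0.05,"tx":0.0025,"ty":0,"tz":0,"spin":0},{"gripper":0.05,"tx":0.0025,"ty":0,"tz":0,"spin":0},{"gripper":0.05,"tx":0.0025,"ty":0,"tz":0,"spin":0},{"gripper":0.05,"tx":0.002,"ty":0,"tz":0,"spin":0}]'
python3 -m inch '[{"gripper":0.05,"tx":0.0015,"ty":0,"tz":0,"spin":0},{"gripper":0.05,"tx":0.001,"ty":0,"tz":0,"spin":0},{"gripper":0.05,"tx":0.001,"ty":0,"tz":0,"spin":0},{"gripper":0.05,"tx":0.0005,"ty":0,"tz":0,"spin":0},{"gripper":0.05,"tx":0.0005,"ty":0,"tz":0,"spin":0},{"gripper":0.05,"tx":0.0005,"ty":0,"tz":0,"spin":0},{"gripper":0.05,"tx":0.0005,"ty":0,"tz":0,"spin":0},{"gripper":0.05,"tx":0.0005,"ty":0,"tz":0,"spin":0}]'
python3 - <<'E'
from h import *
for n,b in (("scene",(100,240,260,440)),):
    f=grab_frame(n);im=f["pixels"][b[0]:b[1],b[2]:b[3],::-1].astype(float)
    im=255*np.clip(im/255*(1 if n=="scene" else 2.5),0,1)**.55
    cv2.imwrite(f"pics/{n}6.png",cv2.resize(im.astype(np.uint8),None,fx=4,fy=4,interpolation=cv2.INTER_CUBIC))
E
```

```text
clock: 17.85
eef_pos: [584.9, -3.4, 30.6]
tcp_rot: [-3.142, 0.0, 1.825]
contact_force: [0.5, -1.6, 0.1]
opening: 0.587
clock: 18.65
eef_pos: [583.5, 2.2, 30.6]
tcp_rot: [3.142, 0.0, 1.825]
contact_force: [-0.4, -1.3, 0.4]
opening: 0.587
```

View pics/scene6.png

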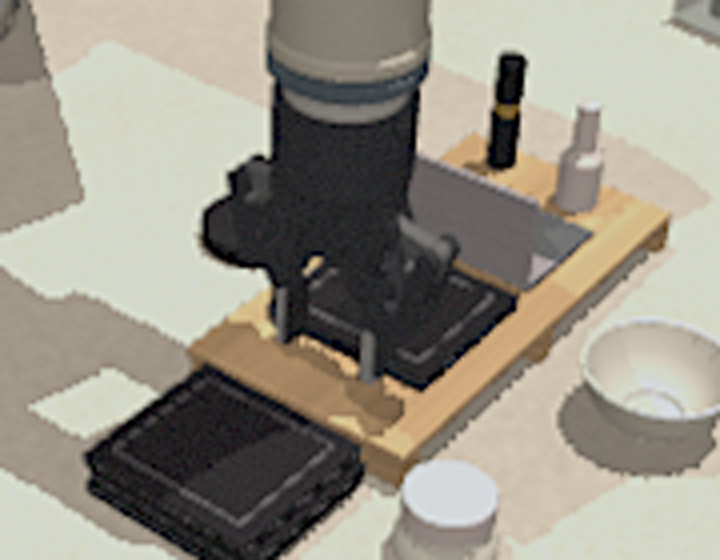

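There is still a small gap between the palette's front edge, at (515,295) in the crop, and the bookend's base. From here I'll advance in small steps and watch the force.

```bash

python3 -m inch '[{"gripper":0.05,"tx":0.0005,"ty":0,"tz":0,"spin":0},{"gripper":0.05,"tx":0.0005,"ty":0,"tz":0,"spin":0},{"gripper":0.05,"tx":0.0005,"ty":0,"tz":0,"spin":0},{"gripper":0.05,"tx":0.0005,"ty":0,"tz":0,"spin":0},{"gripper":0.05,"tx":0.0005,"ty":0,"tz":0,"spin":0},{"gripper":0.05,"tx":0.0005,"ty":0,"tz":0,"spin":0},{"gripper":0.05,"tx":0.0005,"ty":0,"tz":0,"spin":0},{"gripper":0.05,"tx":0.0005,"ty":0,"tz":0,"spin":0}]'
python3 - <<'E'
from h import *
f=grab_frame("scene");im=f["pixels"][150:190,350:430,::-1]
cv2.imwrite("pics/s7.png",cv2.resize(im,None,fx=8,fy=8,interpolation=cv2.INTER_CUBIC))
E
```

```text
clock: 19.5
eef_pos: [582.5, 6.1, 30.6]
tcp_rot: [3.142, 0.0, 1.825]
contact_force: [-0.1, -1.2, 0.7]
opening: 0.584
```

View pics/s7.png

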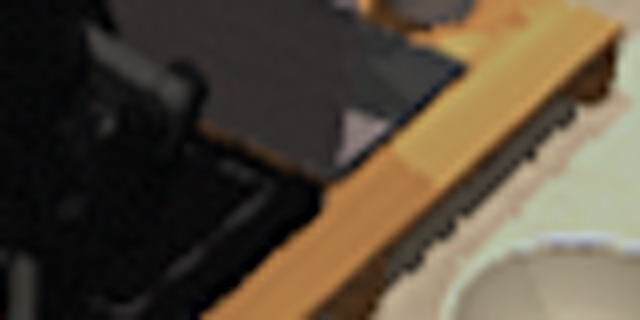

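```bash

python3 -m inch '[{"gripper":0.05,"tx":0.0005,"ty":0,"tz":0,"spin":0},{"gripper":0.05,"tx":0.0005,"ty":0,"tz":0,"spin":0},{"gripper":0.05,"tx":0.0005,"ty":0,"tz":0,"spin":0},{"gripper":0.05,"tx":0.0005,"ty":0,"tz":0,"spin":0},{"gripper":0.05,"tx":0.0005,"ty":0,"tz":0,"spin":0},{"gripper":0.05,"tx":0.0005,"ty":0,"tz":0,"spin":0},{"gripper":0.05,"tx":0,"ty":0,"tz":0,"spin":0},{"gripper":0.05,"tx":0,"ty":0,"tz":0,"spin":0}]'
python3 -m inch '[{"gripper":0.05,"tx":0.0005,"ty":0,"tz":0,"spin":0},{"gripper":0.05,"tx":0.0005,"ty":0,"tz":0,"spin":0},{"gripper":0.05,"tx":0.0005,"ty":0,"tz":0,"spin":0},{"gripper":0.05,"tx":0.0005,"ty":0,"tz":0,"spin":0},{"gripper":0.05,"tx":0,"ty":0,"tz":0,"spin":0},{"gripper":0.05,"tx":0,"ty":0,"tz":0,"spin":0},{"gripper":0.05,"tx":0,"ty":0,"tz":0,"spin":0},{"gripper":0.05,"tx":0,"ty":0,"tz":0,"spin":0}]'
python3 - <<'E'
from h import *
f=grab_frame("scene");im=f["pixels"][150:190,350:430,::-1]
cv2.imwrite("pics/s8.png",cv2.resize(im,None,fx=8,fy=8,interpolation=cv2.INTER_CUBIC))
E
```

```text
clock: 20.35
eef_pos: [581.7, 9.0, 30.6]
tcp_rot: [-3.142, -0.0, 1.825]
contact_force: [0.1, -1.2, -0.7]
opening: 0.585
clock: 21.15
eef_pos: [581.2, 10.9, 30.6]
tcp_rot: [-3.142, -0.0, 1.825]
contact_force: [1.1, -0.3, -0.3]
opening: 0.582
```

View pics/s8.png

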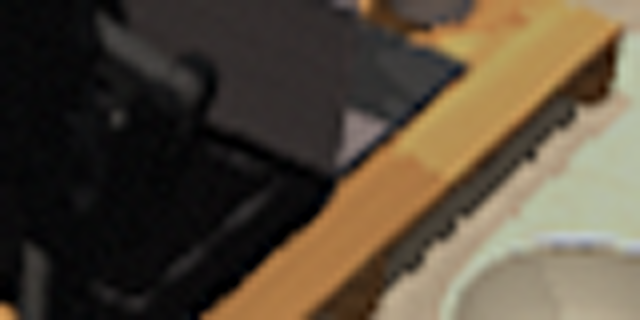

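The wood gap has closed from this viewpoint: the palette corner is at (333,183) and the bookend base corner at (338,172), unmoved. Next are steps of about 1.6 mm.

```bash

python3 -m inch '[{"gripper":0.05,"tx":0.0002,"ty":0,"tz":0,"spin":0},{"gripper":0.05,"tx":0.0002,"ty":0,"tz":0,"spin":0},{"gripper":0.05,"tx":0.0002,"ty":0,"tz":0,"spin":0},{"gripper":0.05,"tx":0.0002,"ty":0,"tz":0,"spin":0},{"gripper":0.05,"tx":0.0002,"ty":0,"tz":0,"spin":0},{"gripper":0.05,"tx":0.0002,"ty":0,"tz":0,"spin":0},{"gripper":0.05,"tx":0.0002,"ty":0,"tz":0,"spin":0},{"gripper":0.05,"tx":0.0002,"ty":0,"tz":0,"spin":0}]'
python3 -m inch '[{"gripper":0.05,"tx":0.0002,"ty":0,"tz":0,"spin":0},{"gripper":0.05,"tx":0.0002,"ty":0,"tz":0,"spin":0},{"gripper":0.05,"tx":0.0002,"ty":0,"tz":0,"spin":0},{"gripper":0.05,"tx":0.0002,"ty":0,"tz":0,"spin":0},{"gripper":0.05,"tx":0.0002,"ty":0,"tz":0,"spin":0},{"gripper":0.05,"tx":0.0002,"ty":0,"tz":0,"spin":0},{"gripper":0.05,"tx":0.0002,"ty":0,"tz":0,"spin":0},{"gripper":0.05,"tx":0.0002,"ty":0,"tz":0,"spin":0}]'
```

```text
clock: 22.0
eef_pos: [580.8, 12.4, 30.6]
tcp_rot: [-3.142, -0.0, 1.825]
contact_force: [0.1, -1.0, -0.4]
opening: 0.589
clock: 22.8
eef_pos: [580.4, 14.0, 30.6]
tcp_rot: [-3.142, -0.0, 1.825]
contact_force: [0.6, -0.7, -0.7]
opening: 0.587
```

```bash

python3 -m inch '[{"gripper":0.05,"tx":0.0002,"ty":0,"tz":0,"spin":0},{"gripper":0.05,"tx":0.0002,"ty":0,"tz":0,"spin":0},{"gripper":0.05,"tx":0.0002,"ty":0,"tz":0,"spin":0},{"gripper":0.05,"tx":0.0002,"ty":0,"tz":0,"spin":0},{"gripper":0.05,"tx":0.0002,"ty":0,"tz":0,"spin":0},{"gripper":0.05,"tx":0.0002,"ty":0,"tz":0,"spin":0},{"gripper":0.05,"tx":0.0002,"ty":0,"tz":0,"spin":0},{"gripper":0.05,"tx":0.0002,"ty":0,"tz":0,"spin":0}]'
python3 - <<'E'
from h import *
f=grab_frame("scene");g=f["pixels"];im=g[150:190,350:430,::-1]
cv2.imwrite("pics/s9.png",cv2.resize(im,None,fx=8,fy=8,interpolation=cv2.INTER_CUBIC))
# bookend motion vs earlier frame: match bookend right part patch
old=np.load("/tmp/scene5.npy")
for nm,(r0,r1,c0,c1) in {"bookend":(148,172,384,410),"wood/bottle ref":(124,160,398,430)}.items():
    a=cv2.cvtColor(old[r0:r1,c0:c1],cv2.COLOR_RGB2GRAY).astype(np.float32);b=cv2.cvtColor(g[r0:r1,c0:c1],cv2.COLOR_RGB2GRAY).astype(np.float32)
    print(nm,cv2.phaseCorrelate(a,b,cv2.createHanningWindow(a.shape[::-1],cv2.CV_32F)),np.abs(a-b).mean())
E
```

```text
clock: 23.6
eef_pos: [580.0, 15.5, 30.6]
tcp_rot: [3.142, -0.0, 1.825]
contact_force: [0.5, -0.5, -0.1]
opening: 0.586
bookend ((0.320332272485615, -0.05805943866432273), 0.9341348313990935) 5.661859
wood/bottle ref ((-0.08957752710677269, 0.0815005357037002), 0.9206815225382646) 2.2190475
```

View pics/s9.png

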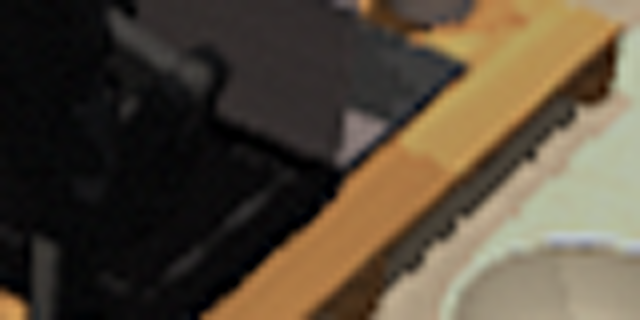

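The bookend's base-plate corner at (465,70) hasn't moved and the force is still at sliding level, so they haven't touched yet. Continuing.

```bash

python3 -m inch '[{"gripper":0.05,"tx":0.0002,"ty":0,"tz":0,"spin":0},{"gripper":0.05,"tx":0.0002,"ty":0,"tz":0,"spin":0},{"gripper":0.05,"tx":0.0002,"ty":0,"tz":0,"spin":0},{"gripper":0.05,"tx":0.0002,"ty":0,"tz":0,"spin":0},{"gripper":0.05,"tx":0.0002,"ty":0,"tz":0,"spin":0},{"gripper":0.05,"tx":0.0002,"ty":0,"tz":0,"spin":0},{"gripper":0.05,"tx":0.0002,"ty":0,"tz":0,"spin":0},{"gripper":0.05,"tx":0.0002,"ty":0,"tz":0,"spin":0}]'
```

```text
clock: 24.45
eef_pos: [579.9, 16.4, 30.7]
tcp_rot: [3.141, 0.001, 1.825]
contact_force: [0.6, -6.5, -1.1]
opening: 0.587
```

The force has risen to 6.5 N, so the palette has met the bookend. Next is a small extra push to make it just give.

```bash

python3 -m inch '[{"gripper":0.05,"tx":0.0002,"ty":0,"tz":0,"spin":0},{"gripper":0.05,"tx":0.0002,"ty":0,"tz":0,"spin":0},{"gripper":0.05,"tx":0.0002,"ty":0,"tz":0,"spin":0},{"gripper":0.05,"tx":0.0002,"ty":0,"tz":0,"spin":0},{"gripper":0.05,"tx":0.0002,"ty":0,"tz":0,"spin":0},{"gripper":0.05,"tx":0.0002,"ty":0,"tz":0,"spin":0},{"gripper":0.05,"tx":0.0002,"ty":0,"tz":0,"spin":0},{"gripper":0.05,"tx":0.0002,"ty":0,"tz":0,"spin":0}]'
python3 - <<'E'
from h import *
f=grab_frame("scene");g=f["pixels"];im=g[150:190,350:430,::-1]
cv2.imwrite("pics/s10.png",cv2.resize(im,None,fx=8,fy=8,interpolation=cv2.INTER_CUBIC))
E
```

```text
clock: 25.25
eef_pos: [579.5, 18.0, 30.7]
tcp_rot: [3.141, 0.001, 1.825]
contact_force: [1.1, -7.5, -0.8]
opening: 0.585
```

View pics/s10.png

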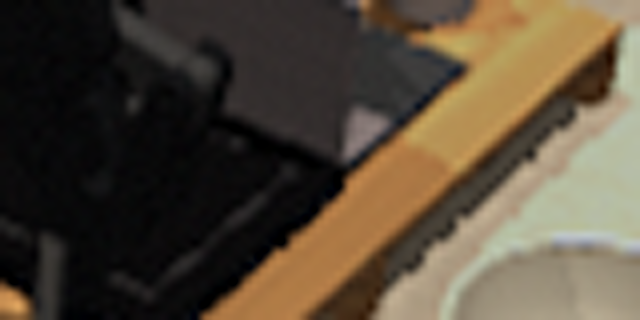

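```bash
python3 - <<'E'
from h import *
a0=cv2.imread("pics/s9.png");a1=cv2.imread("pics/s10.png");a2=cv2.imread("pics/s7.png")
G=lambda i:cv2.cvtColor(i,cv2.COLOR_BGR2GRAY).astype(np.float32)
for nm,(r0,r1,c0,c1) in {"bookend foot":(30,175,335,470),"static":(120,300,420,640)}.items():
    w=cv2.createHanningWindow((c1-c0,r1-r0),cv2.CV_32F)
    for x,y,l in((a2,a0,"7-9"),(a0,a1,"9-10")):
        print(nm,l,np.array(cv2.phaseCorrelate(G(x)[r0:r1,c0:c1],G(y)[r0:r1,c0:c1],w)[0])/8)
f=grab_frame("scene")
u=np.array([-.251,.968,0]);p=proj(f,np.array([[590,140,28],[590,140,28]]+np.array([0*u,u])));print("px per mm",p[1]-p[0])
E
```

```text
bookend foot 7-9 [ 0.06102292 -0.00337924]
bookend foot 9-10 [ 0.05371572 -0.01747501]
static 7-9 [ 0.06970184 -0.00817856]
static 9-10 [ 0.0524063  -0.00022048]
px per mm [ 0.22106849 -0.19198967]
```

```bash
python3 - <<'E'
from h import *
G=lambda n:cv2.cvtColor(cv2.imread(f"pics/s{n}.png"),cv2.COLOR_BGR2GRAY)[4::8,4::8].astype(np.float32)
for nm,(r0,r1,c0,c1) in {"pink tri left":(14,19,40,46),"vert plate edge":(5,17,40,52),"foot corner":(4,14,50,62)}.items():
    for x,y in((7,8),(8,9),(9,10)):
        M=np.eye(2,3,dtype=np.float32)
        try:
            A=cv2.resize(G(x)[r0:r1,c0:c1],None,fx=8,fy=8,interpolation=cv2.INTER_CUBIC);B=cv2.resize(G(y)[r0:r1,c0:c1],None,fx=8,fy=8,interpolation=cv2.INTER_CUBIC)
            cc,M=cv2.findTransformECC(A,B,M,cv2.MOTION_TRANSLATION,(3,200,1e-6),None,5);print(nm,x,y,(M[:,2]/8).round(2),round(cc,3))
        except Exception as e: print(nm,x,y,"fail")
E
```

```text
pink tri left 7 8 [-0.01  0.  ] 1.0
pink tri left 8 9 [-0.   -0.01] 1.0
pink tri left 9 10 [ 0.35 -0.14] 0.981
vert plate edge 7 8 [-0.06 -0.01] 0.986
vert plate edge 8 9 [ 0.03 -0.01] 0.988
vert plate edge 9 10 [ 0.43 -0.37] 0.964
foot corner 7 8 [-0. -0.] 0.999
foot corner 8 9 [-0.01  0.01] 0.998
foot corner 9 10 [-0.01 -0.  ] 1.0
```

Before contact (frames 7 to 9) the bookend's edge didn't move. From frame 9 to 10 it moved about 0.4 px, which is about 1.7 mm, so the bookend has just given. I'll back straight off and then lift.

```bash

python3 -m inch '[{"gripper":0.05,"tx":-0.0005,"ty":0,"tz":0,"spin":0},{"gripper":0.05,"tx":-0.001,"ty":0,"tz":0,"spin":0},{"gripper":0.05,"tx":-0.002,"ty":0,"tz":0,"spin":0},{"gripper":0.05,"tx":-0.005,"ty":0,"tz":0,"spin":0},{"gripper":0.05,"tx":-0.01,"ty":0,"tz":0,"spin":0},{"gripper":0.05,"tx":-0.01,"ty":0,"tz":0,"spin":0},{"gripper":0.05,"tx":-0.005,"ty":0,"tz":-0.005,"spin":0},{"gripper":0.05,"tx":0,"ty":0,"tz":-0.01,"spin":0}]'
python3 -m inch '[{"gripper":0.05,"tx":0,"ty":0,"tz":-0.02,"spin":0},{"gripper":0.05,"tx":0,"ty":0,"tz":-0.03,"spin":0},{"gripper":0.05,"tx":-0.01,"ty":0,"tz":-0.03,"spin":0},{"gripper":0.05,"tx":-0.02,"ty":0,"tz":-0.03,"spin":0},{"gripper":0.05,"tx":-0.03,"ty":0,"tz":-0.03,"spin":0},{"gripper":0.05,"tx":-0.03,"ty":0,"tz":-0.03,"spin":0},{"gripper":0.05,"tx":-0.03,"ty":0,"tz":-0.02,"spin":0},{"gripper":0.05,"tx":-0.03,"ty":0,"tz":0,"spin":0}]'
python3 -m inch '[{"gripper":0.05,"tx":-0.03,"ty":0,"tz":0,"spin":0},{"gripper":0.05,"tx":-0.03,"ty":0,"tz":0,"spin":0},{"gripper":0.05,"tx":-0.03,"ty":0,"tz":0,"spin":0},{"gripper":0.05,"tx":-0.03,"ty":0,"tz":0,"spin":0},{"gripper":0.05,"tx":-0.03,"ty":0,"tz":0,"spin":0},{"gripper":0.05,"tx":-0.03,"ty":0,"tz":0,"spin":0},{"gripper":0.05,"tx":-0.02,"ty":0,"tz":0,"spin":0},{"gripper":0.05,"tx":-0.01,"ty":0,"tz":0,"spin":0}]'
python3 - <<'E'
from h import *
for n,b in (("scene",(100,240,260,440)),("top",(140,275,190,380))):
    f=grab_frame(n);im=f["pixels"][b[0]:b[1],b[2]:b[3],::-1].astype(float)
    im=255*np.clip(im/255*(1 if n=="scene" else 2.5),0,1)**.55
    cv2.imwrite(f"pics/{n}11.png",cv2.resize(im.astype(np.uint8),None,fx=4,fy=4,interpolation=cv2.INTER_CUBIC))
E
```

```text
clock: 26.15
eef_pos: [587.3, -14.8, 45.5]
tcp_rot: [-3.14, -0.0, 1.823]
contact_force: [0.5, -0.3, -0.2]
opening: 0.584
clock: 26.95
eef_pos: [627.2, -160.5, 240.5]
tcp_rot: [3.136, 0.003, 1.825]
contact_force: [0.8, -0.4, 0.8]
opening: 0.583
clock: 27.75
eef_pos: [678.0, -363.9, 236.2]
tcp_rot: [3.141, 0.0, 1.823]
contact_force: [0.9, 0.3, -0.2]
opening: 0.588
```

View pics/scene11.png

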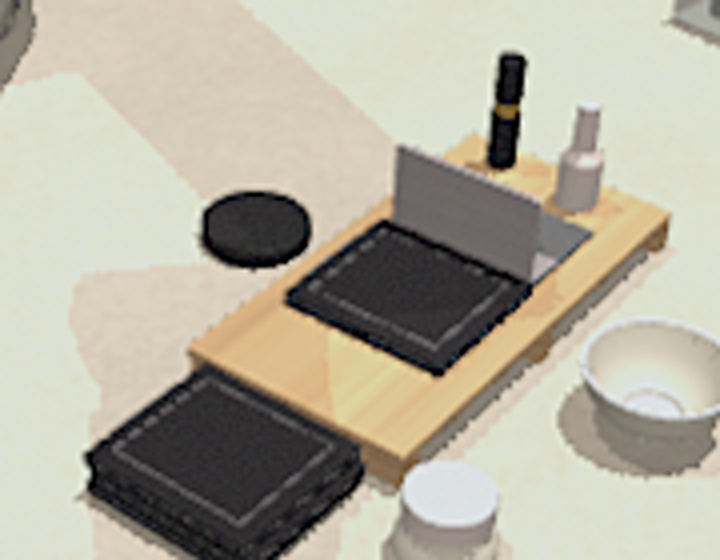

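View pics/top11.png

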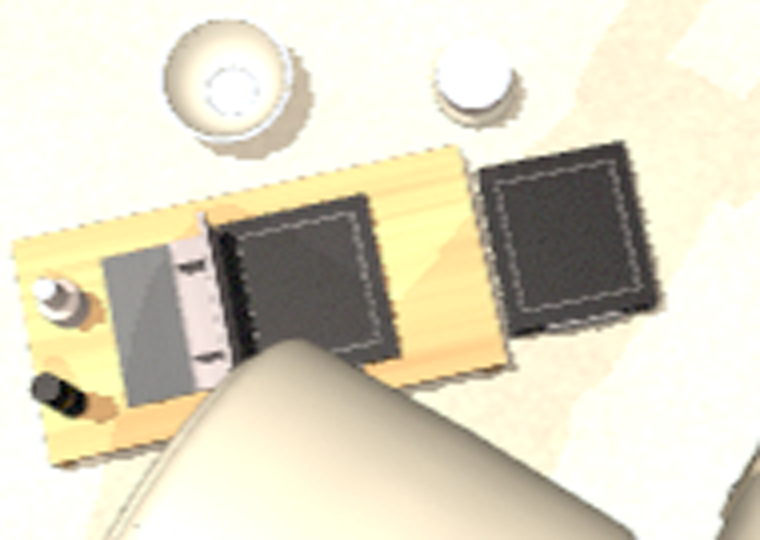

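```bash
python3 - <<'E'
from fit import *
fr={n:grab_frame(n) for n in("top","scene")}
p=rect("pal",fr,43.3,38.5,38,{"scene":pz([(304,296),(434,350),(514,286),(390,235)],4,260,100)},False)
d=p[:2]-[556.93,107.07];c,s=np.cos(.254),np.sin(.254);print(c*d[0]+s*d[1],-s*d[0]+c*d[1],"dyaw",p[2]-.254)
print("bystanders / palette 2:")
for t,z in(("lipstick_c",67),("nail_polish_c",64),("cream_jar_c",21),("round_compact_c",7),("bowl_c",20),("comb_c",2),("pump_bottle_c",65)):
    for m in masks_of("scene",t)[:1]: print(t,round(m["conf"],2),np.round(m["centre"],1))
q=pz([(108,452),(240,524),(335,446),(213,382)],4,260,100)
rect("pal2",fr,43.3,38.5,30,{"scene":q})
E
```

```text
pal [5.66423e+02 7.12920e+01 2.47000e-01] rms px 0.91
0.19792566707289616 -37.01583516412589 dyaw -0.006745742304577362
bystanders / palette 2:
lipstick_c 0.67 [129.3 386.7]
nail_polish_c 0.83 [139.7 403.6]
cream_jar_c 0.86 [227.5 371.3]
round_compact_c 0.64 [157.  320.7]
bowl_c 0.92 [194.2 424.2]
comb_c 0.8 [213.5 167. ]
pump_bottle_c 0.94 [252.7 127.8]
pal2 [ 6.06837e+02 -9.34110e+01  2.29000e-01] rms px 0.69
```

```bash
python3 -c "
from rig import *
print(sense()['contact_force'],sign_off())"
```

```text
the job is handed in; nothing more can be done
[-0.04119872 -0.25358361 -0.32681571] None
```

The top palette now lies flat on the riser against the bookend, and the bookend has moved only about 1.5–2 mm. I slid the palette with two spread fingertips at its own height, then backed off, lifted clear and handed in at about 28 s.

- **Force:** the reading was about 1 N while sliding. It rose to 6.5 N at contact and 7.5 N as the bookend began to give; these were read only at the end of each move.
- **Squareness:** the palette started about 0.039 rad out of line with the riser. The last fit puts it within about 0.007 rad, but that fit was rough (0.9 px error).
- **Bookend movement:** this comes from a shift of about 0.4 px in the pictures and from the fingertips' travel after contact, which agree. The bookend's foot corner showed no shift in the same pictures, so that one check disagreed.
- **Everything else:** the other three palettes looked unmoved in the pictures. The networks find the seven bystanders within about 4 px of where they started, and by eye the ones near the riser had not moved.
- **Other contact:** early on I touched the bare table with the fingertips, at about 12 N, to calibrate their height. In the pictures the gripper touched nothing else but the top palette.

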